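# Raise the rack's stop and park the rolling pin against it

## Robot

A 6-joint arm with a two-finger parallel gripper is mounted at the origin on a cart in front of the work surface, level with it; the furniture and walls round the work are solid. World frame = base frame: x ahead of the robot, y to its left, z up, the work surface at z = 0. Lengths are in mm, angles in rad, forces in N, time in s.
With the tool pointing down it reaches from about 275 to 1000 mm from the base axis. Payload 8.4 kg.
Tool frame: the origin (TCP) lies on the centre line of the jaws, within the pads' length; the fingertips stand 25 mm ahead of it and the grasp point (between the pads) lies 6 mm ahead of it; z points along the fingers, y is the line along which they close (so a half turn about z gives the same grasp; the last joint's range is limited). The gripper opens to 85 mm and grips with 20 to 120 N. Pads are 22 mm wide; open, the fingers measure 114 mm over their backs; the gripper's body (76 mm by 85 mm) begins 54 mm behind the grasp point. The pads swing forward as they close: fully open they stand 13 mm farther back than shut.
Start: joints at [1.2, 0.353, 1.633, -0, 1.155, -0.002], TCP at [225.309, 582.979, 256.281] pointing down, gripper open.
Joint ranges: [-2.63, 2.63], [-0.92, 2.1], [0.06, 2.66], [-1.3, 4.44], [0, 2.69], [-3.02, 3.02]. Speed limits (rad/s): [2.22, 2.22, 2.79, 3.14, 3.14, 3.14].

## Interface

Orientations are given as [roll, pitch, yaw] about the fixed x, y, z axes, in that order (R = Rz(yaw) Ry(pitch) Rx(roll)).
In Python, from plant import robot gives the robot as it stands.
- The arm moves only by the tool move_arm, never from a script. Its argument "motion" is a list that holds one entry, the list of rows, each a list of 7 numbers: the turn, a rotation vector about the tool's x, y, z in degrees, then the shift along the tool's x, y, z in m, then the finger opening in m, from 0 to 0.0854. In form: [[[rx, ry, rz, dx, dy, dz, gripper], ...]]. A call has 1 to 12 rows; each row is the pose to reach, as a shift and turn from the pose commanded when the call began, along the tool's axes at that moment; what a row does not reach only later rows make up. A row lasts 1/12 s, in which the tool goes at most 41.7 mm and 7.16 degrees, less where a joint would pass 70% of its speed; a pose out of reach is approached as far as the arm can. A call with a gripper value outside its range is refused whole. The fingers move at their own pace and stop on an object; "force" is the grip in N (left out, the last holds). Time passes only in rows, so rows that repeat a pose let the fingers close. It gives the time, the measured TCP pose, the force, the opening and the grip force at its end, in the units of the state.
- robot.state(): the state, without advancing time (a new reading comes with each control period).
- robot.grab_frame(name): name is "side" or "top"; returns the picture (420x560x3 uint8, red, green, blue); there is no depth.
- robot.camera_info(name): a dict with "camera_matrix" (3x3 intrinsics, pixels), "k1" (the pictures are not rectified: a ray, as slopes to the right and down, at radius r is drawn at 1 + k1 r^2 times it, then the intrinsics apply), "R" (3x3) and "t" (3): a world point X has camera coordinates R X + t. Camera axes: x right, y down, z forward; pixel columns grow to the right and rows downward; lengths in mm; the calibration is good to about 2 mm. A picture is of the moment at which its call begins. camera_info takes no time and is no camera call.
- robot.finish_job(): hands the job in; it is judged then, once.
The state is a dict: "t": time; "joints": joint angles; "qvel": joint speeds; "effort": joint torques, N m; "position": TCP position; "eef_rot": TCP orientation; "contact_force": force on the tool from outside, world axes, zero at the start; "moment": the same for the moment, N m; "finger_gap": opening from 0.0 (shut) to 1.0 (fully open); "gripper_force": force on a finger pad.
Only numpy, scipy, OpenCV 4.12 (cv2) and the standard library are available. Lean on these libraries where they do the work, as an engineer would, in place of code of your own. Each camera call takes 0.05 s, during which the arm holds its last target. There are 200 camera calls.

## Task

The rolling pin has been left lying on the hob. Swing up the folding stop at the low edge of the sloping draining rack until it snaps upright and stays up by itself, then lay the pin across the rack, square to the slope and centred on the two prongs, and rest it against them before you let go, so that it does not roll. Leave the other things where they are.

Things in the scene. Friction and masses are not known exactly. Their poses are not given: they have to be found in the camera images.
- rack: sloping draining rack of pale wooden slats on legs, fixed, right of the hob. Origin: centre of its footprint, at worktop height; x runs up the slope (the low edge faces the robot), y to its left, z up. Deck 160 mm deep (x -80 to +80) by 200 mm wide, top 50 mm above the worktop at the low edge, 75 mm at the far edge (9 degrees). A pin laid across it rolls off the low edge unless the stop is up
- stop (a joint): angle of the folding stop, rad: a steel axle along rack y (rack x = -90 mm, 45 mm above the worktop) with two prongs. 0: folded, prongs level, pointing away from the rack towards the robot; 1.57: up, prongs vertical. Over-centre spring: resists up to 0.785, then snaps on and holds itself at that end; about 4 N at the prongs moves it off either end
- prong_left (a point): point on the left steel prong, mid-thickness, 40 mm from the axle; moves with the stop; frame -x points to the tip, y along the axle. Prongs: 55 mm long, 12 mm wide (along y), 8 mm thick, at rack y = +42 and -42 mm (72 mm clear between), and move together. Either can be pinched across its 12 mm and swung, turning between the fingers, or pushed up from below
- prong_right (a point): the same point on the right prong.
- seat (a point): point fixed to the rack where the middle of the pin's axis lies when the pin rests on the deck against both raised prongs, midway between them (rack x = -61 mm, 78 mm above the worktop). Axes as the rack's
- pin_center (a point): centre of a small wooden rolling pin lying loose on the hob (glass 5.6 mm above the worktop). Barrel 50 mm diameter, 140 mm long, plus a turned handle 30 mm long, up to 21 mm thick, at each end: 200 mm in all; about 0.26 kg. The point is on the axis, half-way up; the axis is this frame's y (both ends alike); x and z turn as it rolls
- mug: white spotted mug, 93 mm high, at the left of the hob; loose; origin at the centre of its underside. Not part of the job
- timer: low round kitchen timer with a bar handle, 48 mm high, at the back of the hob; loose; origin at the centre of its underside. Not part of the job
- short_tin: flat tin, 86 mm across and 40 mm high, at the back of the hob; loose; origin at the centre of its underside. Not part of the job
- jar: lidded glass jar, 87 mm high, at the back of the hob; loose; origin at the centre of its underside. Not part of the job
- spice_jar: spice jar 45 mm across and 106 mm high, on the worktop between hob and rack, near the front edge; loose; origin at the centre of its underside. Not part of the job
- mill: wooden pepper mill 58 mm across and 170 mm high, on the worktop to the right of the rack; loose; origin at the centre of its underside. Not part of the job
- small_jar: lidded jar 52 mm across and 75 mm high, on the worktop to the right of the rack; loose; origin at the centre of its underside. Not part of the job

How it is judged (in metres and radians):
On the way, in this order (a step that is already met when the one before it is completed fails the run):
1. the stop stands upright by itself, let go by the fingers, while the pin is not on the rack (value of joint stop above 1.45 rad and contact force between the fingers and stop below 0.1 N and distance between pin_center and seat above 0.1 m), for 0.2 s.
2. the pin, still held, is at the raised stop (axis at most 12 mm up the slope from its resting place and at most 10 mm high), nearly still (value of joint stop above 1.4 rad and contact force between the fingers and pin above 0.5 N and linear speed of pin below 0.04 m/s and x of pin_center in the frame of seat between -0.01 and 0.012 m and z of pin_center in the frame of seat between -0.008 and 0.01 m and y of pin_center in the frame of seat between -0.025 and 0.025 m), for 0.2 s.
At the end, for the whole second after the job is handed in: The stop is upright (over 1.45 rad); the pin lies released and still on the deck against both prongs, its centre within 8 mm along the slope, 6 mm in height and 25 mm sideways of the seat, its axis within 7 degrees of square to the slope (value of joint stop above 1.45 rad and x of pin_center in the frame of seat between -0.008 and 0.008 m and z of pin_center in the frame of seat between -0.006 and 0.006 m and y of pin_center in the frame of seat between -0.025 and 0.025 m and angle between the y axis of pin_center and the y axis of rack, either way round below 0.12 rad and linear speed of pin below 0.01 m/s and angular speed of pin below 0.15 rad/s and contact force between the fingers and pin below 0.05 N and contact force between the fingers and stop below 0.05 N); the robot touches nothing.
It fails at once if another thing is moved more than 30 mm or knocked over (distance of any of mug, timer, short_tin, jar, spice_jar, mill, small_jar from where it was at the start of the episode above 0.03 m or angle between any of mug, timer, short_tin, jar, spice_jar, mill, small_jar's own z axis and vertical above 0.5 rad).
It also fails if it takes over 67 s, if anything falls off the work surface, if the arm or the gripper's body presses on something with over 40 N, if the wrist force passes 120 N, or if a joint passes its speed limit or range.

## Working session

There is one attempt and no reset: what is moved stays moved. The work goes in short steps, Python scripts to look and compute and a tool call to move; the robot and the scene stay as the last step left them, time stands still between calls to the robot, and variables do not carry over. Pictures are saved under pics/ and viewed, at most 10 in all, crops included, and the job is handed in when it is done.

Besides the shell and the picture viewer there is one more tool, called after "Call:" in YAML: its name, and indented under it one key for each argument. move_arm: Moves the arm, as the interface text tells. Its arguments: {"type":"object","properties":{"motion":{"type":"array","items":{"type":"array","items":{"type":"array","items":{"type":"number"}}}},"force":{"type":"number"}},"required":["motion"]}

```bash
mkdir -p pics; cat > h.py <<'E'
import numpy as np, cv2
from plant import robot
def snap(n,f):
    im=robot.grab_frame(n); cv2.imwrite('pics/'+f,cv2.cvtColor(im,cv2.COLOR_RGB2BGR)); return im
def ray(n,u,v):
    c=robot.camera_info(n);K=np.array(c['camera_matrix']);R=np.array(c['R']);t=np.array(c['t'])
    d=np.array([(u-K[0,2])/K[0,0],(v-K[1,2])/K[1,1]]);p=d.copy()
    for _ in range(30): p=d/(1+c['k1']*(p@p))
    return -R.T@t, R.T@np.array([p[0],p[1],1])
def onz(n,u,v,z):
    o,d=ray(n,u,v); return o+d*(z-o[2])/d[2]
def proj(n,X):
    c=robot.camera_info(n);K=np.array(c['camera_matrix']);q=np.array(c['R'])@np.array(X,float)+c['t']
    p=q[:2]/q[2]; p=p*(1+c['k1']*(p@p)); return np.array([K[0,0]*p[0]+K[0,2],K[1,1]*p[1]+K[1,2]])
def tri(u1,u2):
    (a,d),(b,e)=ray('top',*u1),ray('side',*u2)
    s=np.linalg.lstsq(np.c_[d,-e],b-a,rcond=None)[0]; P,Q=a+d*s[0],b+e*s[1]; return (P+Q)/2,np.linalg.norm(P-Q)
E
python3 - <<'E'
from h import *
snap('top','t0.png');snap('side','s0.png');print(robot.state())
for n in('top','side'):print(ray(n,280,210))
E
```

```text
{'t': 0.1, 'joints': array([ 1.19958160e+00,  3.53580947e-01,  1.63407604e+00,  2.59807884e-05,
        1.15522835e+00, -2.40018636e-03]), 'qvel': array([-0.00055645,  0.00160723, -0.00188412,  0.00040014,  0.00125531,
        0.00091545]), 'effort': array([ 4.89529994e-04, -6.06356907e+01, -3.42820323e+01,  5.94139487e-05,
        4.03144746e-03,  2.64214412e-05]), 'position': array([225.16135888, 582.58836672, 255.62849758]), 'eef_rot': array([-3.14030003e+00, -2.68585236e-05,  2.77276759e+00]), 'contact_force': array([ 0.6921622 , -0.71798708, -0.37298002]), 'moment': array([-0.01224288,  0.02828799, -0.03011327]), 'gripper_force': 0.0, 'finger_gap': 0.9979606524834675}
(array([ 382.27735977,   11.42741823, 1583.8911455 ]), array([ 0.10458291,  0.0017011 , -0.99451599]))
(array([ 533.83175447, 1453.04726444,  882.47196958]), array([ 0.00106   , -0.87482979, -0.48481823]))
```

View pics/t0.png

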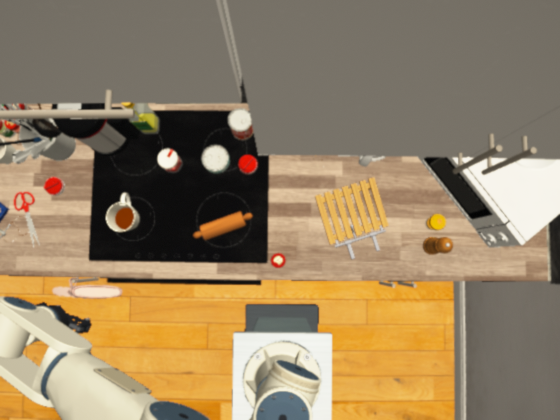

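View pics/s0.png

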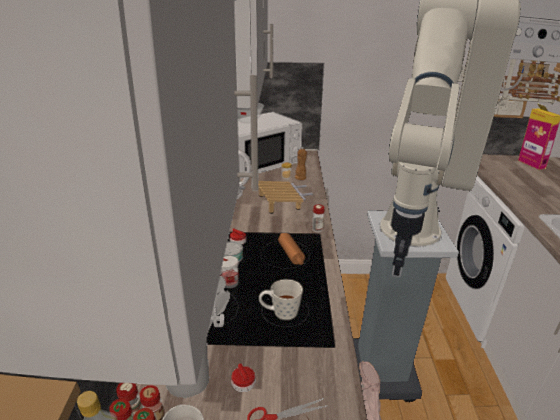

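The top view shows the pin on the hob at about (222,225), the rack at about (351,212) with prongs at (351,252) and (376,243), the spice jar at (278,261) and the mill at (438,244). In the side view the rack is at about (280,192) and the pin at (291,248).

```bash
python3 - <<'E'
from h import *
im=cv2.imread('pics/t0.png')
hsv=cv2.cvtColor(im,cv2.COLOR_BGR2HSV)
def blob(x0,y0,x1,y1,lo,hi):
    m=np.zeros(hsv.shape[:2],np.uint8); m[y0:y1,x0:x1]=cv2.inRange(hsv,lo,hi)[y0:y1,x0:x1]
    return m
m=blob(185,200,262,250,(3,90,60),(20,255,255))
r=cv2.minAreaRect(cv2.findNonZero(m));print('pin',r)
ys,xs=np.nonzero(m);c=np.array([xs.mean(),ys.mean()]);w,v=np.linalg.eigh(np.cov(xs,ys));a=v[:,1]
p=onz('top',*c,30.6);q=onz('top',*(c+20*a),30.6)-onz('top',*(c-20*a),30.6)
print(c,p,'axis deg',np.degrees(np.arctan2(q[1],q[0])))
m=blob(310,170,395,250,(14,110,120),(30,255,255))
r=cv2.minAreaRect(cv2.findNonZero(m));b=cv2.boxPoints(r);print('rack',r,b)
for z in(50,62,75):print(z,[onz('top',*k,z)[:2].round() for k in b])
o=cv2.resize(im[165:270,305:455],None,fx=5.2,fy=5.2,interpolation=cv2.INTER_CUBIC);cv2.imwrite('pics/rk.png',o)
E
```

```text
pin ((222.45538330078125, 224.8760528564453), (16.710161209106445, 62.96419143676758), 70.20112609863281)
[222.32236095 224.90692395] [495.59173192 199.27726253  30.6       ] axis deg 110.45953511900107
rack ((351.66357421875, 210.28668212890625), (51.54553985595703, 63.37789535522461), 72.18110656738281) [[313.60806 195.44739]
 [373.94565 176.05316]
 [389.7191  225.12598]
 [329.3815  244.5202 ]]
50 [array([591., -93.]), array([ 656., -287.]), array([ 498., -336.]), array([ 435., -143.])]
62 [array([590., -92.]), array([ 654., -285.]), array([ 498., -333.]), array([ 435., -142.])]
75 [array([588., -91.]), array([ 652., -282.]), array([ 497., -330.]), array([ 434., -141.])]
```

View pics/rk.png

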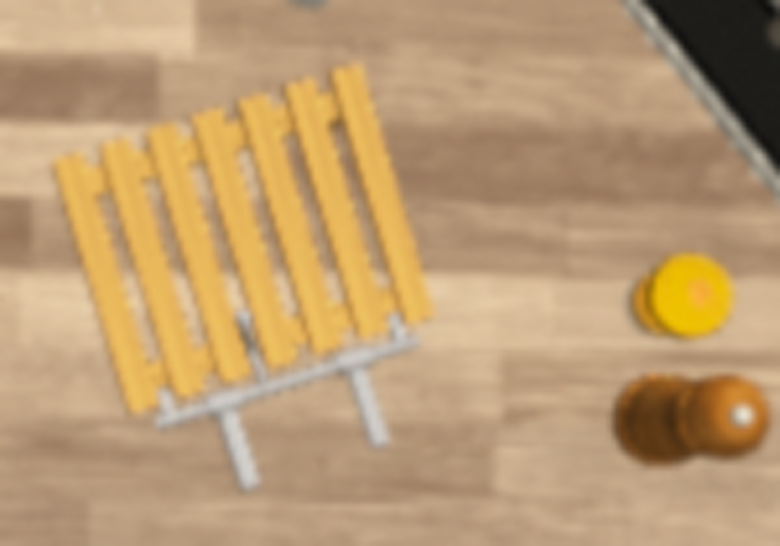

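The crop shows the rack slats, the axle from (336,246) to (385,230) in full-image pixels, the left prong's tip at about (353,258), and the right prong's tip at (378,250).

```bash
python3 - <<'E'
from h import *
f=lambda u,v,z:onz('top',305+(u+.5)/5.2-.5,165+(v+.5)/5.2-.5,z)[:2]
P={'tipL':f(248,487,45),'tipR':f(381,443,45),'axL':f(160,422,45),'axR':f(416,340,45)}
for k in P:print(k,P[k].round(1))
# slat ends low edge z50 / far z75 corners
nl,nr,fl,fr=f(143,412,50),f(421,318,50),f(69,156,75),f(348,65,75)
print(nl,nr,fl,fr)
t=(P['tipL']-P['tipR']);print('y ang tips',np.degrees(np.arctan2(t[1],t[0])),np.linalg.norm(t))
t=P['axL']-P['axR'];print('axle',np.degrees(np.arctan2(t[1],t[0])),np.linalg.norm(t))
t=(fl+fr-nl-nr);print('x ang',np.degrees(np.arctan2(t[1],t[0])))
a=np.radians(18.3);ex=np.array([np.cos(a),np.sin(a)])
o1=(P['tipL']+P['tipR'])/2+145*ex;o2=(P['axL']+P['axR'])/2+90*ex;o3=(nl+nr+fl+fr)/4
print('origins',o1,o2,o3)
s=(o1+o2)/2
for n in('top','side'):
  for x,y,z in((-145,42,45),(-145,-42,45),(80,100,75),(-80,100,50)):
    print(n,proj(n,[*( (o1+o2+o3)/3+x*ex+y*np.array([-ex[1],ex[0]])),z]).round(1))
# spice, mill
im=cv2.imread('pics/s0.png');cv2.imwrite('pics/s0c.png',cv2.resize(im[150:290,220:340],None,fx=4.2,fy=4.2,interpolation=cv2.INTER_CUBIC))
E
```

```text
tipL [ 392.5 -216.6]
tipR [ 419.9 -298.4]
axL [ 431.7 -162.8]
axR [ 483.2 -320.6]
[ 437.50066454 -151.89840457] [ 496.36459452 -322.74216686] [ 590.80109806 -104.58863628] [ 648.45507718 -274.63648703]
y ang tips 108.5096319497996 86.23101455849077
axle 108.07948263286217 165.94395241155607
x ang 17.350740605259826
origins [ 543.8698215  -211.94492107] [ 542.86485335 -213.4454914 ] [ 543.28035858 -213.46642369]
top [352.9 258.3]
top [377.9 250.1]
top [314.1 195.5]
top [329.3 244.3]
side [312.2 193.3]
side [305.5 185.5]
side [267.8 199.5]
side [303.2 199.9]
```

View pics/s0c.png

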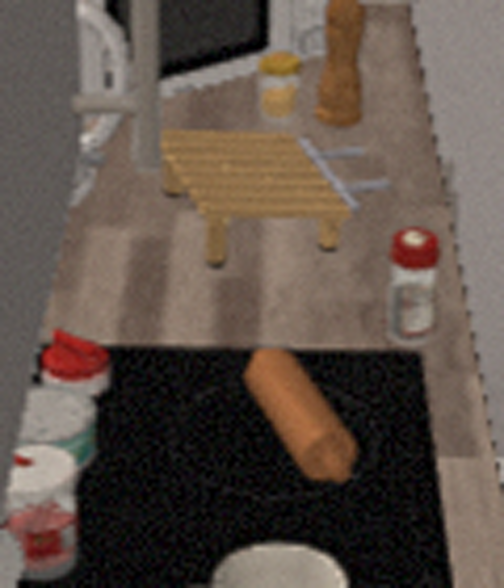

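The side crop puts the left prong's tip at about (312.4,193.6). My rack pose predicts (312.2,193.3), so the pose is confirmed. Next I move towards the prong.

```bash
cat >> h.py <<'E'
from scipy.spatial.transform import Rotation as Rn
A=np.radians(18.2);EX=np.array([np.cos(A),np.sin(A),0]);EY=np.array([-EX[1],EX[0],0]);O=np.array([543.3,-213,0])
def rk(x,y,z): return O+x*EX+y*EY+np.array([0,0,z])
def to(p,yaw=None):
    s=robot.state();R=Rn.from_euler('xyz',s['eef_rot']);d=R.inv().apply(np.array(p)-s['position'])/1000
    print('t',round(s['t'],2),'pos',s['position'].round(1),'rpy',np.degrees(s['eef_rot']).round(1),'F',s['contact_force'].round(1),'gap',round(s['finger_gap'],3),'gf',round(s['gripper_force'],1),'j',s['joints'].round(2))
    r=np.zeros(3)
    if yaw is not None:r=(R.inv()*Rn.from_euler('xyz',[np.pi,0,np.radians(yaw)])).as_rotvec(degrees=True)
    print('shift',d.round(4),'turn',r.round(1))
E
python3 -c "
from h import *
to([318,184,230],88.9)"
```

```text
t 0.1 pos [225.2 582.6 255.6] rpy [-179.9   -0.   158.9] F [ 0.7 -0.7 -0.4] gap 0.998 gf 0.0 j [ 1.2   0.35  1.63  0.    1.16 -0.  ]
shift [-0.2303 -0.3383  0.0261] turn [-0.1  0.  70. ]
```

Call:
move_arm:
  motion:
    - [[0,0,70,-0.23,-0.34,0.02,0.05],[0,0,70,-0.23,-0.34,0.02,0.05],[0,0,70,-0.23,-0.34,0.02,0.05],[0,0,70,-0.23,-0.34,0.02,0.05],[0,0,70,-0.23,-0.34,0.02,0.05],[0,0,70,-0.23,-0.34,0.02,0.05],[0,0,70,-0.23,-0.34,0.02,0.05],[0,0,70,-0.23,-0.34,0.02,0.05],[0,0,70,-0.23,-0.34,0.02,0.05],[0,0,70,-0.23,-0.34,0.02,0.05],[0,0,70,-0.23,-0.34,0.02,0.05],[0,0,70,-0.23,-0.34,0.02,0.05]]

```text
t: 1.1
position: [317.5, 181.3, 236.2]
eef_rot: [3.142, 0.0, 1.547]
contact_force: [-0.7, 0.3, 0.2]
finger_gap: 0.584
gripper_force: 0.0
```

```bash
python3 -c "
from h import *
to(rk(-130,42,120),18.2)"
```

```text
t 1.1 pos [317.5 181.3 236.2] rpy [180.    0.   88.6] F [-0.7  0.3  0.2] gap 0.584 gf 0.0 j [ 0.51 -0.05  2.16 -0.    1.02  0.54]
shift [-0.3927  0.0986  0.1162] turn [ 0.   0.  70.4]
```

Call:
move_arm:
  motion:
    - [[0,0,70.4,-0.393,0.099,0.116,0.045],[0,0,70.4,-0.393,0.099,0.116,0.045],[0,0,70.4,-0.393,0.099,0.116,0.045],[0,0,70.4,-0.393,0.099,0.116,0.045],[0,0,70.4,-0.393,0.099,0.116,0.045],[0,0,70.4,-0.393,0.099,0.116,0.045],[0,0,70.4,-0.393,0.099,0.116,0.045],[0,0,70.4,-0.393,0.099,0.116,0.045],[0,0,70.4,-0.393,0.099,0.116,0.045],[0,0,70.4,-0.393,0.099,0.116,0.045],[0,0,70.4,-0.393,0.099,0.116,0.045],[0,0,70.4,-0.393,0.099,0.116,0.045]]

```text
t: 2.1
position: [409.5, -213.0, 119.3]
eef_rot: [-3.141, 0.0, 0.322]
contact_force: [0.2, 0.3, 0.6]
finger_gap: 0.525
gripper_force: 0.0
```

```bash
python3 -c "
from h import *
to(rk(-130,42,51),18.2)"
```

```text
t 2.1 pos [ 409.5 -213.   119.3] rpy [-180.     0.    18.4] F [0.2 0.3 0.6] gap 0.525 gf 0.0 j [-0.48  0.3   2.09  0.    0.76  0.77]
shift [-0.0029 -0.0002  0.0683] turn [-0.   0.   0.2]
```

Call:
move_arm:
  motion:
    - [[0,0,0,-0.003,0,0.03,0.045],[0,0,0,-0.003,0,0.055,0.045],[0,0,0,-0.003,0,0.068,0.045],[0,0,0,-0.003,0,0.068,0.045],[0,0,0,-0.003,0,0.068,0.0],[0,0,0,-0.003,0,0.068,0.0],[0,0,0,-0.003,0,0.068,0.0],[0,0,0,-0.003,0,0.068,0.0],[0,0,0,-0.003,0,0.068,0.0],[0,0,0,-0.003,0,0.068,0.0],[0,0,0,-0.003,0,0.068,0.0]]
  force: 20

```text
t: 3.02
position: [408.1, -215.5, 54.1]
eef_rot: [3.135, -0.004, 0.324]
contact_force: [-0.7, -17.9, -5.8]
finger_gap: 0.133
gripper_force: 22.5
```

```bash
python3 -c "
from h import *
to(rk(-130,42,51),18.2);snap('top','t1.png')
im=cv2.imread('pics/t1.png');cv2.imwrite('pics/t1c.png',cv2.resize(im[165:285,305:455],None,fx=4,fy=4,interpolation=cv2.INTER_CUBIC))"
```

```text
t 3.02 pos [ 408.1 -215.5   54.1] rpy [179.6  -0.2  18.6] F [ -0.7 -17.9  -5.8] gap 0.133 gf 22.5 j [-0.49  0.42  2.13 -0.    0.59  0.76]
shift [-0.0008 -0.0021  0.0031] turn [ 0.4 -0.2  0.4]
```

Call:
move_arm:
  motion:
    - [[0,0,0,0.0,0.002,0.0,0.0],[0,0,0,0.0003,0.002,-0.005,0.0],[0,0,0,0.0014,0.002,-0.0104,0.0],[0,0,0,0.003,0.002,-0.0153,0.0],[0,0,0,0.0054,0.002,-0.02,0.0],[0,0,0,0.0083,0.002,-0.0244,0.0],[0,0,0,0.0117,0.002,-0.0283,0.0],[0,0,0,0.0156,0.002,-0.0317,0.0],[0,0,0,0.02,0.002,-0.0346,0.0],[0,0,0,0.0247,0.002,-0.037,0.0],[0,0,0,0.0296,0.002,-0.0386,0.0],[0,0,0,0.0348,0.002,-0.0397,0.0]]

```text
t: 4.07
position: [440.9, -204.8, 93.9]
eef_rot: [3.138, -0.002, 0.324]
contact_force: [0.4, -8.3, -2.1]
finger_gap: 0.13
gripper_force: 21.3
```

Call:
move_arm:
  motion:
    - [[0,0,0,0.004,0,-0.0003,0.0],[0,0,0,0.006,0,-0.0003,0.0],[0,0,0,0.006,0,-0.0003,0.0],[0,0,0,0.006,0,-0.0003,0.0]]

```text
t: 4.4
position: [447.0, -202.8, 94.3]
eef_rot: [3.137, -0.003, 0.324]
contact_force: [2.3, -5.0, 0.8]
finger_gap: 0.13
gripper_force: 22.2
```

```bash
python3 -c "
from h import *
to(rk(-90,42,91),18.2);snap('side','s1.png')
im=cv2.imread('pics/s1.png');cv2.imwrite('pics/s1c.png',cv2.resize(im[120:240,240:380],None,fx=4.5,fy=4.5,interpolation=cv2.INTER_CUBIC))"
```

```text
t 4.4 pos [ 447.  -202.8   94.3] rpy [179.8  -0.2  18.6] F [ 2.3 -5.   0.8] gap 0.13 gf 22.2 j [-0.43  0.37  2.05 -0.    0.71  0.82]
shift [-0.0017 -0.0023  0.0033] turn [ 0.2 -0.2  0.4]
```

View pics/s1c.png

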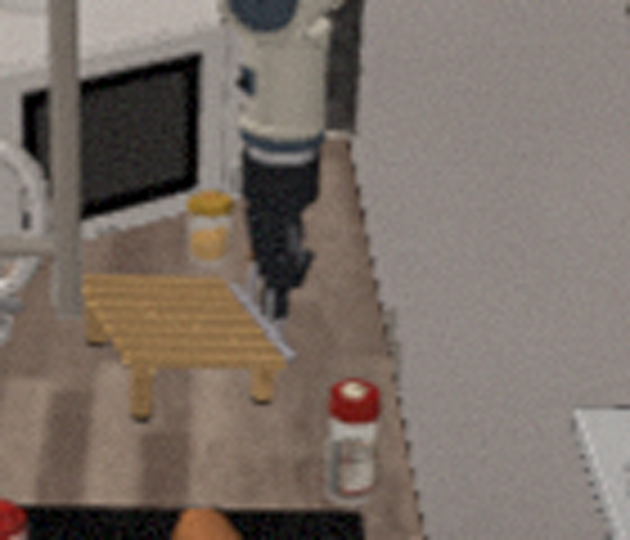

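The prong stands upright in the gripper and the far prong shows as a pale upright bar. I release it and lift.

Call:
move_arm:
  motion:
    - [[0,0,0,0,0,0,0.04],[0,0,0,0,0,0,0.04],[0,0,0,0,0,0,0.04],[0,0,0,0,0,0,0.04],[0,0,0,0,0,-0.01,0.04],[0,0,0,0,0,-0.03,0.04],[0,0,0,0,0,-0.06,0.04],[0,0,0,0,0,-0.1,0.06],[0,0,0,0,0,-0.13,0.085],[0,0,0,0,0,-0.13,0.085],[0,0,0,0,0,-0.13,0.085],[0,0,0,0,0,-0.13,0.085]]

```text
t: 5.45
position: [444.6, -201.6, 222.4]
eef_rot: [-3.142, 0.0, 0.322]
contact_force: [0.2, 0.6, 0.1]
finger_gap: 0.993
gripper_force: 0.0
```

```bash
python3 -c "
from h import *
to([495.6,199.3,180],110.5)"
```

```text
t 5.45 pos [ 444.6 -201.6  222.4] rpy [-180.     0.    18.5] F [0.2 0.6 0.1] gap 0.993 gf 0.0 j [-0.43  0.18  1.95  0.    1.01  0.82]
shift [ 0.1754 -0.3641  0.0424] turn [ -0.  -0. -92.]
```

Call:
move_arm:
  motion:
    - [[0,0,-92,0.175,-0.364,0.042,0.0854],[0,0,-92,0.175,-0.364,0.042,0.0854],[0,0,-92,0.175,-0.364,0.042,0.0854],[0,0,-92,0.175,-0.364,0.042,0.0854],[0,0,-92,0.175,-0.364,0.042,0.0854],[0,0,-92,0.175,-0.364,0.042,0.0854],[0,0,-92,0.175,-0.364,0.042,0.0854],[0,0,-92,0.175,-0.364,0.042,0.0854],[0,0,-92,0.175,-0.364,0.042,0.0854],[0,0,-92,0.175,-0.364,0.042,0.0854],[0,0,-92,0.175,-0.364,0.042,0.0854],[0,0,-92,0.175,-0.364,0.042,0.0854]]

```text
t: 6.45
position: [494.4, 200.4, 178.2]
eef_rot: [-3.138, 0.0, 1.832]
contact_force: [0.3, -0.2, 0.1]
finger_gap: 1.0
gripper_force: 0.0
```

```bash
python3 -c "
from h import *
to([495.6,199.3,44],110.5);snap('side','s2.png')
im=cv2.imread('pics/s2.png');cv2.imwrite('pics/s2c.png',cv2.resize(im[140:290,230:340],None,fx=4,fy=4,interpolation=cv2.INTER_CUBIC))"
```

```text
t 6.45 pos [494.4 200.4 178.2] rpy [-179.8    0.   104.9] F [ 0.3 -0.2  0.1] gap 1.0 gf 0.0 j [0.38 0.31 1.9  0.   0.94 0.12]
shift [-0.0014  0.0014  0.1342] turn [-0.2  0.  -5.6]
```

View pics/s2c.png

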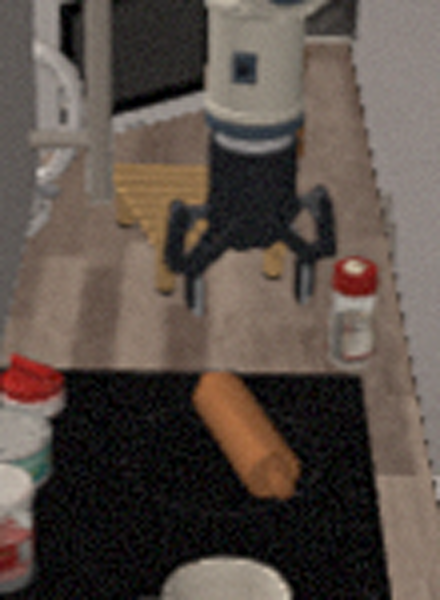

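The gripper hangs over the pin, which is at about (292,249) in the full image. I descend and grasp it.

Call:
move_arm:
  motion:
    - [[0,0,-5.6,-0.001,0.001,0.03,0.0854],[0,0,-5.6,-0.001,0.001,0.06,0.0854],[0,0,-5.6,-0.001,0.001,0.09,0.0854],[0,0,-5.6,-0.001,0.001,0.115,0.0854],[0,0,-5.6,-0.001,0.001,0.13,0.0854],[0,0,-5.6,-0.001,0.001,0.137,0.0854],[0,0,-5.6,-0.001,0.001,0.137,0.0854],[0,0,-5.6,-0.001,0.001,0.137,0.0],[0,0,-5.6,-0.001,0.001,0.137,0.0],[0,0,-5.6,-0.001,0.001,0.137,0.0],[0,0,-5.6,-0.001,0.001,0.137,0.0],[0,0,-5.6,-0.001,0.001,0.137,0.0]]
  force: 40

```text
t: 7.5
position: [497.5, 198.3, 44.5]
eef_rot: [3.14, 0.0, 1.92]
contact_force: [-1.2, -0.6, 7.6]
finger_gap: 0.575
gripper_force: 40.9
```

Call:
move_arm:
  motion:
    - [[0,0,0,0,0,0,0.0],[0,0,0,0,0,0,0.0],[0,0,0,0,0,0,0.0],[0,0,0,0,0,0,0.0]]

```text
t: 7.83
position: [497.5, 198.3, 44.5]
eef_rot: [3.14, 0.0, 1.92]
contact_force: [-1.6, -1.0, 6.0]
finger_gap: 0.564
gripper_force: 40.9
```

```bash
python3 -c "
from h import *
to([495.6,199.3,190],108.2)"
```

```text
t 7.83 pos [497.5 198.3  44.5] rpy [179.9   0.  110. ] F [-1.6 -1.   6. ] gap 0.564 gf 40.9 j [ 0.38  0.51  1.97 -0.    0.66  0.03]
shift [ 0.0016 -0.0012 -0.1455] turn [ 0.1 -0.   1.8]
```

```bash
python3 -c "
from h import *
to(rk(-57,-2,190),108.2)"
```

```text
t 7.83 pos [497.5 198.3  44.5] rpy [179.9   0.  110. ] F [-1.6 -1.   6. ] gap 0.564 gf 40.9 j [ 0.38  0.51  1.97 -0.    0.66  0.03]
shift [-0.4024 -0.1544 -0.1457] turn [ 0.1 -0.   1.8]
```

Call:
move_arm:
  motion:
    - [[0,0,0,0,0,-0.02,0.0],[0,0,0,0,0,-0.05,0.0],[0,0,0,0,0,-0.08,0.0],[0,0,0,0,0,-0.11,0.0],[0,0,0,0,0,-0.14,0.0],[0,0,0,0,0,-0.14,0.0]]

```text
t: 8.33
position: [499.8, 199.3, 189.4]
eef_rot: [3.132, -0.0, 1.92]
contact_force: [1.0, 0.3, -1.8]
finger_gap: 0.571
gripper_force: 43.5
```

```bash
python3 -c "
from h import *
to(rk(-57,-2,190),108.2)"
```

```text
t 8.33 pos [499.8 199.3 189.4] rpy [179.5  -0.  110. ] F [ 1.   0.3 -1.8] gap 0.571 gf 43.5 j [ 0.38  0.29  1.89 -0.    0.95  0.03]
shift [-0.4025 -0.1571 -0.0022] turn [ 0.5 -0.   1.8]
```

Call:
move_arm:
  motion:
    - [[0,0,0,-0.015,-0.006,0,0],[0,0,0,-0.045,-0.018,0,0],[0,0,0,-0.08,-0.031,0,0],[0,0,0.5,-0.115,-0.045,0,0],[0,0,0.5,-0.15,-0.058,0,0],[0,0,1,-0.185,-0.072,0,0],[0,0,1,-0.22,-0.086,0,0],[0,0,1,-0.255,-0.1,0,0],[0,0,1.5,-0.29,-0.113,0,0],[0,0,1.8,-0.325,-0.127,0,0],[0,0,1.8,-0.355,-0.139,0,0],[0,0,1.8,-0.38,-0.148,0,0]]

```text
t: 9.33
position: [487.1, -212.0, 183.1]
eef_rot: [3.142, 0.0, 1.887]
contact_force: [0.4, 0.8, -3.6]
finger_gap: 0.566
gripper_force: 43.4
```

Call:
move_arm:
  motion:
    - [[0,0,0,-0.015,-0.006,0,0],[0,0,0,-0.0225,-0.009,0,0],[0,0,0,-0.0225,-0.009,0,0],[0,0,0,-0.0225,-0.009,0,0]]

```text
t: 9.67
position: [486.0, -233.3, 183.0]
eef_rot: [-3.141, -0.001, 1.888]
contact_force: [0.2, -0.0, -1.8]
finger_gap: 0.567
gripper_force: 43.4
```

```bash
python3 -c "
from h import *
to(rk(-57,-2,98),108.2)
for n in('top','side'):
  snap(n,n+'3.png')
a=cv2.imread('pics/top3.png')[165:285,305:405];b=cv2.imread('pics/side3.png')[120:240,240:340]
cv2.imwrite('pics/c3.png',cv2.resize(np.hstack([a,b]),None,fx=4,fy=4,interpolation=cv2.INTER_CUBIC))
print(proj('side',rk(-61,0,190-14)),proj('side',rk(-57,68,176)))"
```

```text
t 9.67 pos [ 486.  -233.3  183. ] rpy [-180.    -0.   108.2] F [ 0.2 -0.  -1.8] gap 0.567 gf 43.4 j [-0.45  0.31  1.89  0.    0.95 -0.77]
shift [-0.0007  0.0038  0.085 ] turn [-0. -0. -0.]
[292.3477377  164.79260746] [296.72059711 170.89982281]
```

View pics/c3.png

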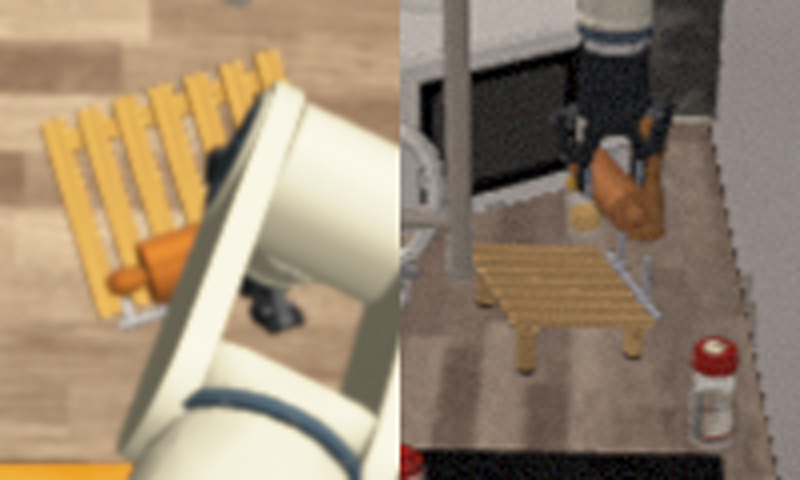

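Both prongs are upright in the side half at crop (648,275) and (622,245). The pin is level, and its left end is where predicted. I lower it a few mm up-slope of the stop.

Call:
move_arm:
  motion:
    - [[0,0,0,0,0.005,0.01,0],[0,0,0,0,0.005,0.025,0],[0,0,0,0,0.005,0.04,0],[0,0,0,0,0.005,0.055,0],[0,0,0,0,0.005,0.068,0],[0,0,0,0,0.005,0.077,0],[0,0,0,0,0.005,0.083,0],[0,0,0,0,0.005,0.086,0],[0,0,0,0,0.005,0.086,0],[0,0,0,0,0.005,0.086,0]]

```text
t: 10.6
position: [491.5, -232.2, 97.6]
eef_rot: [3.141, 0.0, 1.889]
contact_force: [-0.5, 0.1, -2.0]
finger_gap: 0.567
gripper_force: 43.4
```

```bash
python3 -c "
from h import *
to(rk(-60,-2,92.3),108.2)"
```

```text
t 10.6 pos [ 491.5 -232.2   97.6] rpy [180.    0.  108.2] F [-0.5  0.1 -2. ] gap 0.567 gf 43.4 j [-0.44  0.43  1.93  0.    0.77 -0.76]
shift [ 0.     -0.0048  0.0053] turn [0. 0. 0.]
```

Call:
move_arm:
  motion:
    - [[0,0,0,0,-0.001,0.001,0],[0,0,0,0,-0.002,0.002,0],[0,0,0,0,-0.003,0.003,0],[0,0,0,0,-0.0035,0.004,0],[0,0,0,0,-0.0035,0.004,0],[0,0,0,0,-0.0035,0.004,0]]

```text
t: 11.1
position: [487.7, -233.4, 93.3]
eef_rot: [-3.142, -0.0, 1.888]
contact_force: [0.5, 0.7, -2.8]
finger_gap: 0.574
gripper_force: 43.4
```

Call:
move_arm:
  motion:
    - [[0,0,0,0,0,0.0005,0],[0,0,0,0,-0.0005,0.001,0],[0,0,0,0,-0.001,0.0015,0],[0,0,0,0,-0.001,0.0015,0],[0,0,0,0,-0.001,0.0015,0]]

```text
t: 11.52
position: [487.8, -233.5, 92.9]
eef_rot: [3.14, 0.001, 1.888]
contact_force: [-0.7, 4.8, 8.7]
finger_gap: 0.572
gripper_force: 44.7
```

Call:
move_arm:
  motion:
    - [[0,0,0,0,0,-0.0005,0],[0,0,0,0,-0.0005,-0.0005,0],[0,0,0,0,-0.0005,-0.0005,0],[0,0,0,0,-0.0005,-0.0005,0.052],[0,0,0,0,-0.0005,-0.0005,0.055],[0,0,0,0,-0.0005,-0.0005,0.06],[0,0,0,0,-0.0005,-0.0005,0.065],[0,0,0,0,-0.0005,-0.0005,0.07],[0,0,0,0,-0.0005,-0.0005,0.07],[0,0,0,0,-0.0005,-0.0005,0.07],[0,0,0,0,-0.0005,-0.0005,0.07],[0,0,0,0,-0.0005,-0.0005,0.07]]

```text
t: 12.52
position: [486.3, -233.8, 92.3]
eef_rot: [-3.142, -0.0, 1.889]
contact_force: [1.6, -0.3, 0.1]
finger_gap: 0.818
gripper_force: 0.0
```

```bash
python3 -c "
from h import *
to(rk(-60,-2,92.3),108.2)
snap('side','s4.png')
cv2.imwrite('pics/s4c.png',cv2.resize(cv2.imread('pics/s4.png')[130:230,240:340],None,fx=6,fy=6,interpolation=cv2.INTER_CUBIC))"
```

```text
t 12.52 pos [ 486.3 -233.8   92.3] rpy [-180.    -0.   108.2] F [ 1.6 -0.3  0.1] gap 0.818 gf 0.0 j [-0.45  0.44  1.94 -0.    0.76 -0.77]
shift [-0.      0.0006 -0.    ] turn [-0. -0.  0.]
```

View pics/s4c.png

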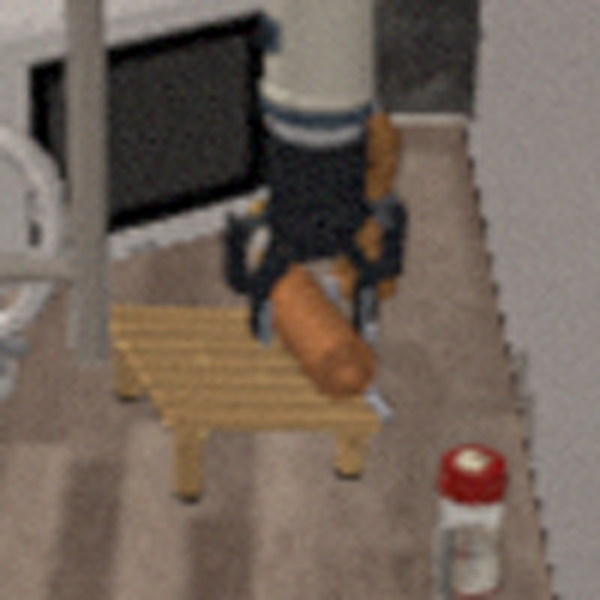

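The pin sits on the deck against the stop at about (322,330) in the crop, with the fingers clear on both sides. I retract straight up and move aside so the camera can see.

Call:
move_arm:
  motion:
    - [[0,0,0,0,0,0,0.0854],[0,0,0,0,0,0,0.0854],[0,0,0,0,0,-0.01,0.0854],[0,0,0,0,0,-0.03,0.0854],[0,0,0,0,0,-0.06,0.0854],[0,0,0,0,0,-0.1,0.0854],[0,0,0,0,0,-0.14,0.0854],[0,0,0,0,0,-0.17,0.0854],[0,0,0,0.05,0,-0.17,0.0854]]

```text
t: 13.32
position: [478.6, -199.2, 270.1]
eef_rot: [3.132, 0.011, 1.886]
contact_force: [1.5, 0.4, 0.5]
finger_gap: 0.997
gripper_force: 0.0
```

Call:
move_arm:
  motion:
    - [[0,0,0,0.3,0,0,0.0854],[0,0,0,0.3,0,0,0.0854],[0,0,0,0.3,0,0,0.0854],[0,0,0,0.3,0,0,0.0854],[0,0,0,0.3,0,0,0.0854],[0,0,0,0.3,0,0,0.0854],[0,0,0,0.3,0,0,0.0854],[0,0,0,0.3,0,0,0.0854],[0,0,0,0.3,0,0,0.0854],[0,0,0,0.3,0,0,0.0854]]

```text
t: 14.15
position: [379.6, 90.9, 262.9]
eef_rot: [3.141, 0.001, 1.891]
contact_force: [0.3, -0.3, -0.2]
finger_gap: 1.004
gripper_force: 0.0
```

```bash
python3 - <<'E'
from h import *
to(rk(0,0,200))
im=snap('top','t5.png');snap('side','s5.png')
hsv=cv2.cvtColor(im,cv2.COLOR_RGB2HSV);m=cv2.inRange(hsv,(3,120,60),(14,255,255));k=np.zeros_like(m);k[170:270,305:400]=m[170:270,305:400]
ys,xs=np.nonzero(k);c=np.array([xs.mean(),ys.mean()]);w,v=np.linalg.eigh(np.cov(xs,ys));a=v[:,1]
p=onz('top',*c,78);q=onz('top',*(c+20*a),78)-onz('top',*(c-20*a),78)
d=p-O;print(len(xs),'rack xy',d@EX,d@EY,'axis',np.degrees(np.arctan2(q[1],q[0])))
a=cv2.imread('pics/t5.png')[165:285,305:405];b=cv2.imread('pics/s5.png')[120:240,240:340]
cv2.imwrite('pics/c5.png',cv2.resize(np.hstack([a,b]),None,fx=4,fy=4,interpolation=cv2.INTER_CUBIC))
E
```

```text
t 14.15 pos [379.6  90.9 262.9] rpy [180.    0.  108.4] F [ 0.3 -0.3 -0.2] gap 1.004 gf 0.0 j [ 0.23 -0.04  2.09 -0.    1.09 -0.09]
shift [-0.3399  0.0596  0.0631] turn [0. 0. 0.]
668 rack xy -62.67896991544521 -1.2421700104341973 axis 108.56157712186885
```

View pics/c5.png

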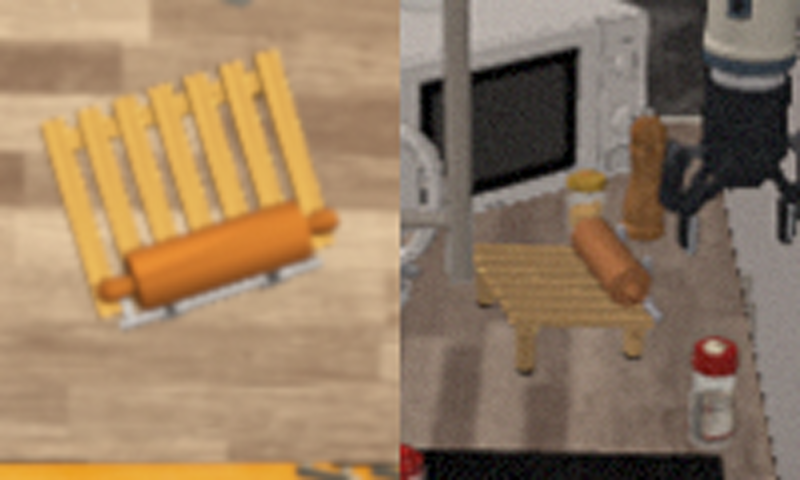

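The pin lies square across the rack, centred at crop (222,255), against both upright prongs at (170,308) and (272,278). Nothing else has moved, so I hand in.

```bash
python3 -c "
from plant import robot
print(robot.finish_job())"
```

```text
the job is handed in; nothing more can be done
None
```

I raised the stop and laid the pin against both prongs; the last pictures put it about 2 mm from the seat and within 1° of square, and I handed the job in at about 14 s (no verdict was returned).

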